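Stack a filter glass in its inclined viewer in build order

ROBOT

A 6-joint arm with a two-finger parallel gripper is mounted at the origin on a cart in front of the work surface, level with it; the furniture and walls round the work are solid. World frame = base frame: x ahead of the robot, y to its left, z up, the work surface at z = 0. Lengths are in m, angles in rad, forces in N, time in s.
With the tool pointing down it reaches from about 0.325 to 0.775 m from the base axis. Payload 5.5 kg.
Tool frame: the origin (TCP) lies on the centre line of the jaws, within the pads' length; the fingertips stand 8 mm ahead of it and the grasp point (between the pads) lies 11 mm behind it; z points along the fingers, y is the direction in which the jaws open and shut (so a half turn about z gives the same grasp; the last joint's range is limited). The gripper opens to 88 mm and grips with 3 to 60 N. Pads are 20 mm wide; open, the fingers measure 115 mm over their backs; the gripper's body (75 mm by 178 mm) begins 61 mm behind the grasp point.
Start: joints at [1.279, 0.091, 1.231, -0, 1.82, -0.057], TCP at [0.14, 0.584, 0.231] pointing down, gripper open.
Joint ranges: [-2.87, 2.87], [-0.86, 2.18], [0.17, 2.46], [-1.51, 4.65], [0.06, 2.69], [-2.65, 2.65]. Speed limits (rad/s): [2.57, 2.57, 3.01, 3.14, 3.14, 3.14].

INTERFACE

Orientations are given as a rotation vector (axis times angle).
In Python, from bench import bot gives the robot as it stands.
- The arm moves only by the shell command python3 -m jog 'ROWS' [FORCE]. ROWS is a JSON object of lists of equal length, an entry for each row: "turn": the turn, a rotation vector about the tool's x, y, z in rad, a list of three; "delta_pos": the shift along the tool's x, y, z in mm, a list of three; "gripper": the gripper's target within -1 to 1 (fully open at 1, half-way at 0, shut at -1). A call has 1 to 8 rows; each row is the pose to reach, as a shift and turn from the pose commanded when the call began, along the tool's axes at that moment; what a row does not reach only later rows make up. A row lasts 1/12 s, in which the tool goes at most 41.7 mm and 7.16 degrees, less where a joint would pass 70% of its speed; a pose out of reach is approached as far as the arm can. A call with a gripper value outside its range is refused whole. The fingers move at their own pace and stop on an object; FORCE is the grip in N (left out, the last holds). Time passes only in rows, so rows that repeat a pose let the fingers close. It gives the time, the measured TCP pose, the force and the opening at its end, in the units of the state.
- bot.sense(): the state, without advancing time (a new reading comes with each control period).
- bot.read_camera(name): name is "scene" or "top" or "wrist"; returns (picture, depth): 400x640x3 uint8, red, green, blue; 400x640 float32, m along the optical axis (not along the pixel's ray), 0 where there is no reading.
- bot.camera_model(name): a dict with "fx", "fy", "cx", "cy" (pixels), "pose" (4x4, takes a point from camera to world coordinates); the wrist camera has in their place "tool_from_camera" (4x4, takes a point from camera to tool coordinates, whose origin is the TCP and whose axes are the flange's). Camera axes: x right, y down, z forward; pixel columns grow to the right and rows downward; lengths in m; the calibration is good to about 2 mm. The wrist camera is an equidistant fisheye: a pixel r from the principal point sees the ray r / f radians off the axis. A picture is of the moment at which its call begins: read the wrist's pose just before it. camera_model takes no time and is no camera call.
- bot.close_job(): hands the job in, once; it reports no verdict.
Trained networks look in the newest picture that a camera, given by its name, has taken for a name from the list of things; names that differ only in an ending like _2 or _b are one class to them, and where a whole thing is asked for, a point or a joint stands for the part that bears it (a point fixed in the world has none). Each returns a list of dicts, best first, with "conf" (0 to 1); they miss things now and then, are a little off and sometimes report something else, mostly with a low value. They report only what shows in the picture. A call takes as long as a camera call. They do not tell look-alikes from the thing itself.
- bot.find_in(query, camera): "location" ([x, y, z] in m, in world coordinates, good to about 4 mm: the middle of the surface that is visible of it).
The state is a dict: "time": time; "joint_positions": joint angles; "joint_velocities": joint speeds; "joint_torque": joint torques, N m; "eef_pos": TCP position; "tcp_rot": TCP orientation; "wrist_force": force on the tool from outside, world axes, zero at the start; "torque": the same for the moment, N m; "finger_gap": opening from 0.0 (shut) to 1.0 (fully open).
Only numpy, scipy, OpenCV 4.12 (cv2) and the standard library are available. Lean on these libraries where they do the work, as an engineer would, in place of code of your own. Each camera call takes 0.05 s, during which the arm holds its last target.

TASK

Build the filter stack on the colour viewer's sloping deck: first the black spacer ring, then the amber glass blank on it, then the brass retaining ring on top, each let go lying flat on the one below and resting against the two steel pins. Set the glass down without dropping it, and leave the tape roll, marker and dropper bottle where they are.

Things in the scene. Friction and masses are not known exactly. Their poses are not given: they have to be found in the camera images.
- stand: Grey colour viewer, fixed on the bench, base 170 x 130 mm; carries the white sloping deck. Origin on the bench under the deck's origin; x towards its back, y left, z up. Its front faces roughly the robot; place and yaw vary. Deck and parts are slippery on one another (friction about 0.3): a part let go a few mm up the slope slides down to the pins.
- deck: White deck inclined 35 degrees, descending to the viewer's front. Origin on its upper face, 85 mm above the bench, under the centre of a part that touches both pins. z: square out of the deck, leaning to the front; x: up the slope; y: left, level. Plate x -62 to +90, y -65 to +65 mm, 8 mm thick.
- pin_left (a point): Top end of the left steel pin, 8 mm thick, 42 mm tall, square to the deck at deck x -24.4, y +19.1 mm. A 54 mm part touching both pins is centred at deck x 0, y 0.
- pin_right (a point): Top end of the right steel pin, same size, at deck x -24.4, y -19.1 mm.
- lamp_edge (a point): Middle of the outer, front edge of the lamp head, a wall 130 mm wide at the deck's upper end: from deck x +72 mm on, out to deck z 104 mm. It is in the way of a gripper held vertically over the pins; come in square to the deck.
- spacer: Black plastic spacer ring, outside diameter 54 mm, hole 40 mm, 12 mm thick, about 40 g. Starts flat on the blue mat. Origin at its centre, half-way through its thickness; z is its axis; both faces alike. Seated: centre 6 mm out from the deck face (deck z).
- blank: Amber glass disc, the filter blank, diameter 54 mm, 10 mm thick, about 60 g. Starts flat on the blue mat. Origin at its centre, half-way through its thickness; z is its axis; both faces alike. Seated on the spacer: centre 17 mm out from the deck face.
- retainer: Brass retaining ring with fine knurling and two slots in one face, outside diameter 54 mm, hole 40 mm, 12 mm thick, about 90 g; either face may be up. Starts flat on the blue mat. Origin at its centre, half-way through its thickness; z is its axis. Seated on the blank: centre 28 mm out from the deck face.
- mat: Blue cloth-covered mat fixed on the bench, 84 x 290 x 4 mm, origin at the centre of its underside, x across, y along its length. The three parts lie on its 4 mm high upper face in a row along y, about 105 mm apart, in any order.
- black_tape: Bystander: small black tape roll lying flat, 50 mm across, 19 mm high; origin at the centre of its underside.
- blue_marker: Bystander: white and blue marker pen lying down, 135 mm long along its own y, 17 mm thick; origin at the middle of its underside.
- red_dropper: Bystander: small red dropper bottle standing up, 33 mm across, 85 mm high; origin at the centre of its underside.
Mind the look-alikes: they are no part of the job. Leave any pink look-alike of the blank alone.

How it is judged:
By the outcome, as a careful person would: the job done as asked, in the order asked, and still so for the second after the job is handed in, with the robot touching nothing.
It also fails if it takes over 64 s, if anything falls off the work surface, if the arm or the gripper's body presses on something with over 40 N, if the wrist force passes 120 N, or if a joint passes its speed limit or range.

## Working session

There is one attempt and no reset: what is moved stays moved. The work goes in short steps, Python scripts to look and compute and a shell command to move; the robot and the scene stay as the last step left them, time stands still between calls to the robot, and variables do not carry over. Pictures are saved under pics/ and viewed, and the job is handed in when it is done.

```bash
ls; mkdir -p pics
cat > h.py <<'E'
import numpy as np,cv2
from bench import bot
from scipy.spatial.transform import Rotation as R
def snap(c,fn):
    im,d=bot.read_camera(c); cv2.imwrite('pics/'+fn+'.png',im[:,:,::-1]); np.savez('/tmp/'+fn,im=im,d=d); return im,d
def cloud(c,d):
    m=bot.camera_model(c); v,u=np.mgrid[:d.shape[0],:d.shape[1]]
    P=np.stack([(u-m['cx'])/m['fx']*d,(v-m['cy'])/m['fy']*d,d],-1)
    T=np.array(m['pose']); return P@T[:3,:3].T+T[:3,3]
E
python3 - <<'E'
from h import *
np.set_printoptions(precision=4,suppress=True)
for c in['scene','top']:
    im,d=snap(c,c+'0')
    for q in (['stand','deck','pin_left','pin_right','lamp_edge','spacer','blank','retainer','mat','black_tape','blue_marker','red_dropper'] if c=='top' else ['pin_left','pin_right','lamp_edge','spacer','blank','retainer']):
        print(c,q,[(np.round(x['location'],4).tolist(),round(x['conf'],2)) for x in bot.find_in(q,c)][:3])
print(bot.sense())
E
```

```text
pics
scene pin_left [([0.6647, -0.263, 0.0999], 0.7), ([0.4777, -0.2593, 0.0195], 0.5)]
scene pin_right [([0.659, -0.2628, 0.1007], 0.58)]
scene lamp_edge [([0.6625, -0.2595, 0.1078], 0.75)]
scene spacer [([0.4756, -0.2601, 0.0178], 0.83)]
scene blank [([0.6627, -0.2644, 0.1067], 0.73), ([0.6459, -0.1115, 0.0065], 0.65), ([0.479, -0.05, 0.012], 0.62)]
scene retainer [([0.48, -0.1518, 0.0116], 0.65)]
top stand [([0.6501, -0.2445, 0.0881], 0.96)]
top deck [([0.662, -0.2421, 0.097], 0.62)]
top pin_left [([0.6595, -0.2453, 0.0967], 0.87)]
top pin_right [([0.6568, -0.2471, 0.0983], 0.62)]
top lamp_edge [([0.6605, -0.2492, 0.0998], 0.76)]
top spacer [([0.4769, -0.2556, 0.0153], 0.52)]
top blank [([0.4816, -0.0436, 0.0144], 0.81), ([0.6509, -0.1066, 0.0064], 0.65)]
top retainer [([0.4803, -0.1376, 0.0156], 0.65)]
top mat [([0.4794, -0.1577, 0.0027], 0.7)]
top black_tape [([0.4164, 0.0699, 0.0178], 0.62)]
top blue_marker [([0.5486, -0.4037, 0.0162], 0.76), ([0.4734, -0.2562, 0.0145], 0.41)]
top red_dropper [([0.4759, -0.447, 0.0631], 0.66), ([0.4177, 0.0704, 0.0183], 0.66)]
{'time': 1.0, 'joint_positions': array([ 1.2793,  0.0911,  1.2307,  0.    ,  1.8198, -0.0567]), 'joint_velocities': array([ 0.0002,  0.0013, -0.0007, -0.0011, -0.0004, -0.0004]), 'joint_torque': array([ -0.0009, -44.6214, -40.6515,   0.0699,   0.0196,  -0.    ]), 'eef_pos': array([0.1396, 0.5836, 0.2306]), 'tcp_rot': array([-0.368 , -3.1199, -0.    ]), 'wrist_force': array([-0.0448,  0.5209,  0.4441]), 'torque': array([ 0.0357,  0.0573, -0.0004]), 'finger_gap': 1.0052138568831095}
```

View pics/top0.png

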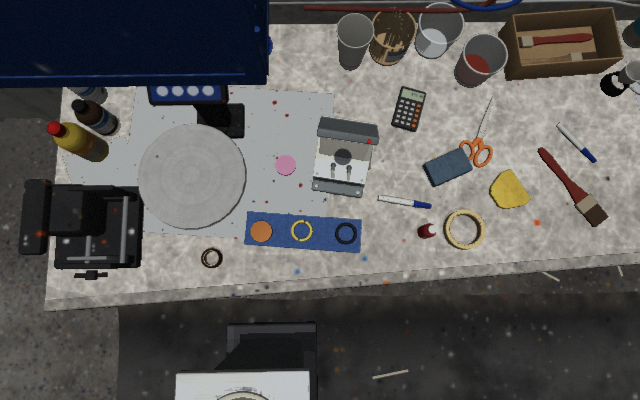

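View pics/scene0.png

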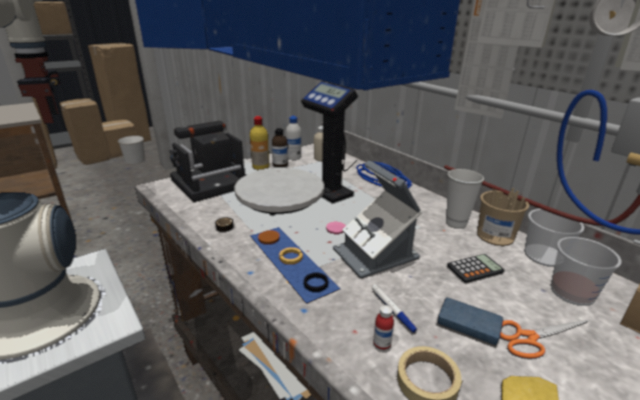

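Run:
```python
from h import *
np.set_printoptions(precision=4,suppress=True)
for c in['top','scene']:
    z=np.load(f'/tmp/{c}0.npz');im,d=z['im'],z['d'];P=cloud(c,d)
    hsv=cv2.cvtColor(im,cv2.COLOR_RGB2HSV)
    # parts: height z 10..25mm on mat region
    near=(P[...,0]>.42)&(P[...,0]<.54)&(P[...,1]>-.33)&(P[...,1]<.02)
    print(c,'table z',np.median(P[(abs(P[...,0]-.5)<.05)&(abs(P[...,1]+.35)<.04)][:,2]), 'mat z',np.median(P[near][:,2]))
    part=near&~((hsv[...,0]>95)&(hsv[...,0]<130)&(hsv[...,1]>90)&(hsv[...,2]>50))
    n,l,st,ce=cv2.connectedComponentsWithStats(part.astype(np.uint8))
    for i in range(1,n):
        if st[i,4]>40:
            q=P[l==i]; print('comp',ce[i],st[i],np.median(q,0),im[l==i].mean(0))
    # deck plane
    S=(P[...,0]>.55)&(P[...,0]<.80)&(P[...,1]>-.36)&(P[...,1]<-.15)&(P[...,2]>.04)&(P[...,2]<.16)
    q=P[S]; rng=np.random.default_rng(0); best=None
    for k in range(3000):
        a=q[rng.choice(len(q),3,False)]; nn=np.cross(a[1]-a[0],a[2]-a[0]); L=np.linalg.norm(nn)
        if L<1e-5: continue
        nn/=L; nn*=np.sign(nn[2])
        if abs(np.degrees(np.arccos(nn[2]))-35)>6: continue
        inl=abs((q-a[0])@nn)<.004
        if best is None or inl.sum()>best.sum(): best=inl
    a=q[best]; c0=a.mean(0); nn=np.linalg.svd(a-c0,full_matrices=False)[2][2]; nn*=np.sign(nn[2])
    print('deck n',nn,np.degrees(np.arccos(nn[2])),'yaw',np.degrees(np.arctan2(-nn[1],-nn[0])),'c',c0,best.sum(),len(q))
print(bot.sense()['time'], bot.camera_model('wrist'))
for c in ['top','scene']: print(bot.camera_model(c)['pose'])
im=np.load('/tmp/top0.npz')['im'][100:270,230:380]; cv2.imwrite('pics/topc.png',cv2.resize(im[:,:,::-1],None,fx=3.5,fy=3.5,interpolation=2))
im=np.load('/tmp/scene0.npz')['im'][150:310,240:430]; cv2.imwrite('pics/scenec.png',cv2.resize(im[:,:,::-1],None,fx=3.5,fy=3.5,interpolation=2))
```

```text
top table z -0.0004505070908703557 mat z 0.002445865194508623
comp [308.243  235.2089] [ 235  209  141   50 2844] [ 0.46   -0.1678 -0.0002] [158.2233 156.2384 151.461 ]
comp [301.3421 230.2982] [290 219  23  23 228] [ 0.4861 -0.1452  0.0147] [139.5219 129.4211  76.7588]
comp [260.6352 231.1429] [250 220  22  23 392] [ 0.4855 -0.0453  0.0137] [155.5689 101.5638  61.1505]
comp [345.7083 233.2202] [335 223  22  21 168] [ 0.4765 -0.2557  0.0151] [25.1429 26.6369 31.5893]
deck n [-0.567   0.0993  0.8177] 35.141517760277424 yaw -9.931843487366057 c [ 0.6486 -0.2467  0.0813] 2099 2366
scene table z -0.0010967439294073955 mat z -0.00010749934189735466
comp [298.9002 268.6895] [ 235  223  127   95 3176] [ 0.4748 -0.1819 -0.0002] [147.5986 140.4128 136.0963]
comp [278.1534 380.7955] [ 250  351   66   49 1643] [ 0.4705 -0.0704 -0.4854] [131.6299 131.1357 127.9105]
deck n [-0.5653  0.0957  0.8193] 34.981676422900485 yaw -9.607716347278727 c [ 0.6593 -0.2565  0.0898] 2518 3327
1.0 {'fx': 309.70691628693146, 'fy': 309.70691628693146, 'cx': 315.59355489650994, 'cy': 195.59291265952055, 'tool_from_camera': array([[-0.0005, -0.9582, -0.2861,  0.0788],
       [ 1.    , -0.0003, -0.0006, -0.0006],
       [ 0.0005, -0.2861,  0.9582, -0.1545],
       [ 0.    ,  0.    ,  0.    ,  1.    ]])}
[[-0.0176 -0.9874  0.1572  0.4015]
 [-0.9998  0.016  -0.011  -0.1755]
 [ 0.0083 -0.1573 -0.9875  1.0391]
 [ 0.      0.      0.      1.    ]]
[[ 0.7859 -0.2692  0.5568  0.0878]
 [-0.6181 -0.3699  0.6936 -0.7704]
 [ 0.0192 -0.8892 -0.457   0.5447]
 [ 0.      0.      0.      1.    ]]
```

View pics/topc.png

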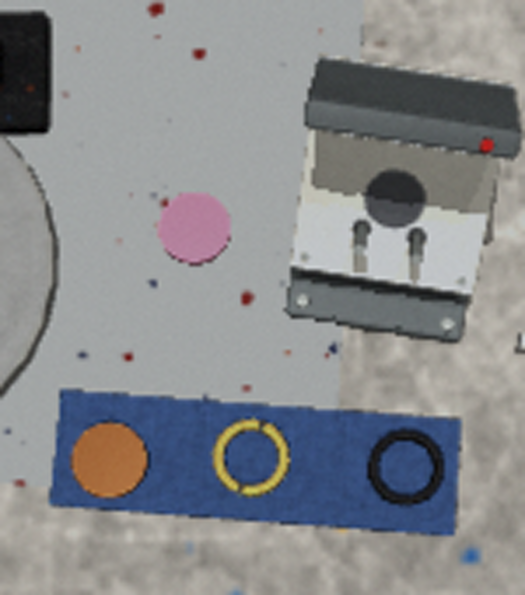

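View pics/scenec.png

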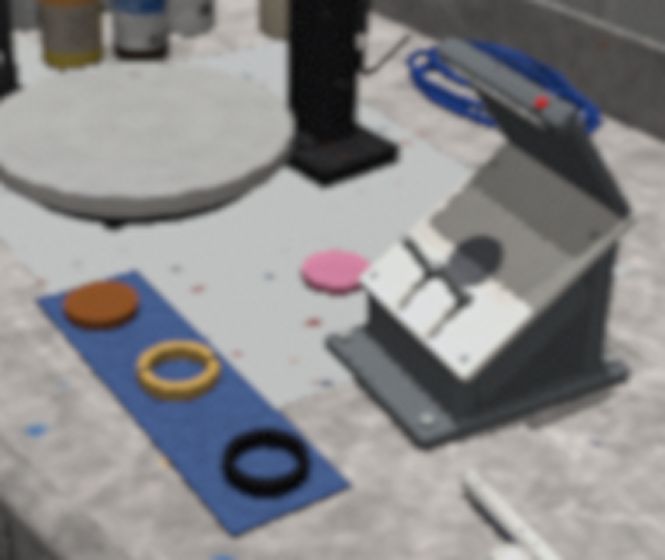

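```bash
cat >> h.py <<'E'
def Tn():
    s=bot.sense(); return np.array(s['eef_pos']),R.from_rotvec(s['tcp_rot']),s
def deckaxes(yaw):
    y=np.radians(yaw);t=np.radians(35);h=np.array([np.cos(y),np.sin(y),0]);Z=np.array([0,0,1.])
    return h*np.cos(t)+Z*np.sin(t), np.array([-np.sin(y),np.cos(y),0]), Z*np.cos(t)-h*np.sin(t)
def tool(yaw,tilt):  # tool x downslope, z into deck
    y=np.radians(yaw);t=np.radians(tilt);h=np.array([np.cos(y),np.sin(y),0]);Z=np.array([0,0,1.])
    x=-(h*np.cos(t)+Z*np.sin(t)); z=-(Z*np.cos(t)-h*np.sin(t)); yy=np.cross(z,x)
    return R.from_matrix(np.stack([x,yy,z],1))
def go(p,Rt):
    p0,R0,s=Tn()
    print('t',round(s['time'],2),'delta mm',np.round(R0.inv().apply(np.array(p)-p0)*1e3,1),'turn',np.round((R0.inv()*Rt).as_rotvec(),4),'gap',round(s['finger_gap']*88,1))
def wcloud(d,p,Rm):
    m=bot.camera_model('wrist'); v,u=np.mgrid[:d.shape[0],:d.shape[1]]
    a=(u-m['cx'])/m['fx'];b=(v-m['cy'])/m['fy'];r=np.hypot(a,b)+1e-9
    k=np.tan(r)/r; P=np.stack([a*k*d,b*k*d,d],-1)
    T=m['tool_from_camera']; P=P@T[:3,:3].T+T[:3,3]
    return P@Rm.as_matrix().T+p
def wsnap(fn):
    p,Rm,s=Tn(); im,d=bot.read_camera('wrist'); cv2.imwrite('pics/'+fn+'.png',im[:,:,::-1]); np.savez('/tmp/'+fn,im=im,d=d,p=p,q=Rm.as_rotvec()); return im,d,wcloud(d,p,Rm)
E
python3 -c "
from h import *
go([.45,-.17,.24],tool(-9.7,0))"
```

```text
t 1.0 delta mm [-477.2 -660.7   -9.4] turn [ 0.     -0.     -0.0655] gap 88.5
```

```bash
python3 -m jog '{"delta_pos":[[-238,-330,-25],[-238,-330,-25],[-238,-330,-25],[-238,-330,-25],[-238,-330,-25],[-238,-330,-25],[-238,-330,-25],[-238,-330,-25]],"turn":[[0,0,-0.065],[0,0,-0.065],[0,0,-0.065],[0,0,-0.065],[0,0,-0.065],[0,0,-0.065],[0,0,-0.065],[0,0,-0.065]],"gripper":[1,1,1,1,1,1,1,1]}'; python3 -c "
from h import *
go([.45,-.17,.24],tool(-9.7,0))"
```

```text
time: 1.67
eef_pos: [0.2661, 0.2741, 0.2514]
tcp_rot: [0.265, 3.13, 0.001]
wrist_force: [0.7, 0.4, 0.4]
finger_gap: 0.999
t 1.67 delta mm [-255.9 -406.8   11.3] turn [0.0007 0.0007 0.0004] gap 87.9
```

```bash
python3 -m jog '{"delta_pos":[[-230,-365,10],[-230,-365,10],[-230,-365,10],[-230,-365,10],[-230,-365,10],[-230,-365,10],[-230,-365,10],[-230,-365,10]],"turn":[[0,0,0],[0,0,0],[0,0,0],[0,0,0],[0,0,0],[0,0,0],[0,0,0],[0,0,0]],"gripper":[1,1,1,1,1,1,1,1]}'; python3 -c "
from h import *
go([.45,-.17,.24],tool(-9.7,0))"
```

```text
time: 2.33
eef_pos: [0.3938, -0.0343, 0.2437]
tcp_rot: [0.267, 3.129, 0.0]
wrist_force: [0.6, 1.0, 1.1]
finger_gap: 0.999
t 2.33 delta mm [ -78.4 -124.2    3.8] turn [ 0.0002  0.0016 -0.001 ] gap 87.9
```

```bash
python3 -m jog '{"delta_pos":[[-78,-124,4],[-78,-124,4],[-78,-124,4],[-78,-124,4],[-78,-124,4],[-78,-124,4]],"turn":[[0,0,0],[0,0,0],[0,0,0],[0,0,0],[0,0,0],[0,0,0]],"gripper":[1,1,1,1,1,1]}'
python3 - <<'E'
from h import *
go([.45,-.17,.24],tool(-9.7,0))
im,d,P=wsnap('w1')
print(P[200,320],np.percentile(d,[1,50,99]))
E
```

```text
time: 2.83
eef_pos: [0.4493, -0.1682, 0.2388]
tcp_rot: [-0.27, -3.128, -0.001]
wrist_force: [0.5, 0.8, 0.6]
finger_gap: 1.0
t 2.83 delta mm [-1.  -1.7 -1.2] turn [ 0.0007 -0.0016 -0.0027] gap 88.0
[ 0.48873585 -0.17001874  0.01653586] [0.05157137 0.39086801 1.12622533]
```

View pics/w1.png

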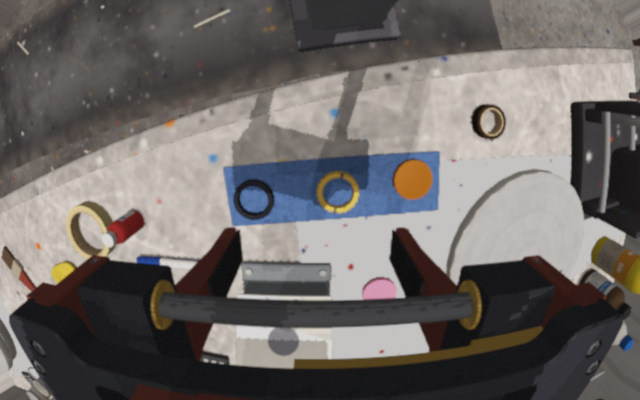

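```bash
cat > parts.py <<'E'
from h import *
np.set_printoptions(precision=4,suppress=True)
def parts(fn):
    z=np.load(f'/tmp/{fn}.npz');im,d=z['im'],z['d'];P=wcloud(d,z['p'],R.from_rotvec(z['q']))
    hsv=cv2.cvtColor(im,cv2.COLOR_RGB2HSV).astype(int)
    near=(P[...,0]>.41)&(P[...,0]<.55)&(P[...,1]>-.33)&(P[...,1]<.02)
    up=near&(P[...,2]>.0095)&(P[...,2]<.03)
    bl=(hsv[...,0]>100)&(hsv[...,0]<125)&(hsv[...,1]>90)
    print('mat z',np.median(P[near&bl][:,2]))
    n,l,st,ce=cv2.connectedComponentsWithStats(up.astype(np.uint8))
    for i in range(1,n):
        if st[i,4]>100:
            q=P[l==i]; t=q[q[:,2]>np.percentile(q[:,2],50)-.003]
            (c,r)=cv2.minEnclosingCircle((t[:,:2]*1e3).astype(np.float32))
            h=cv2.minAreaRect((t[:,:2]*1e3).astype(np.float32))
            print(ce[i],st[i,4],'circle',c,r,'rect',h,'z',np.median(t[:,2]),im[l==i].mean(0))
if __name__=='__main__':
    import sys; parts(sys.argv[1])
E
python3 parts.py w1
python3 -c "
import numpy as np,cv2
im=np.load('/tmp/w1.npz')['im'][130:250,200:460];cv2.imwrite('pics/w1c.png',cv2.resize(im[:,:,::-1],None,fx=3,fy=3,interpolation=2))"
```

```text
mat z 0.004472473053588583
[412.5598 179.1341] 1238 circle (483.25286865234375, -45.80706787109375) 27.438966751098633 rect ((483.3647155761719, -45.836639404296875), (53.36489486694336, 52.8028450012207), 46.318199157714844) z 0.01429713299234267 [173.5363 108.9346  40.2964]
[337.3642 192.1358] 692 circle (483.3014221191406, -146.46273803710938) 27.846492767333984 rect ((483.3915100097656, -146.09983825683594), (53.820655822753906, 53.930519104003906), 33.61844253540039) z 0.016102568242996454 [146.1373 124.172   64.2645]
[253.0898 199.4443] 646 circle (474.1133728027344, -256.11285400390625) 27.032390594482422 rect ((474.0372314453125, -256.475341796875), (52.32307052612305, 53.06074905395508), 78.61061096191406) z 0.016188986803360367 [38.1161 40.7724 50.3235]
```

View pics/w1c.png

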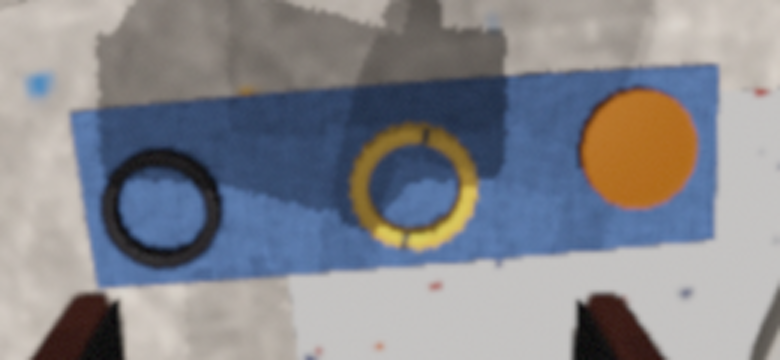

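```bash
python3 -c "
from h import *
go([.4741,-.2563,.07],tool(-9.7,0))
go([.4741,-.2563,.0138],tool(-9.7,0))"
```

```text
t 2.88 delta mm [-39.7 -83.6 169.2] turn [ 0.0006 -0.0006 -0.0012] gap 88.1
t 2.88 delta mm [-39.7 -83.7 225.4] turn [ 0.0006 -0.0006 -0.0012] gap 88.1
```

```bash
python3 -m jog '{"delta_pos":[[-40,-84,165],[-40,-84,165],[-40,-84,165],[-40,-84,165],[-40,-84,165],[-40,-84,190],[-40,-84,215],[-40,-84,225]],"turn":[[0,0,0],[0,0,0],[0,0,0],[0,0,0],[0,0,0],[0,0,0],[0,0,0],[0,0,0]],"gripper":[1,1,1,1,1,1,1,1]}'; python3 -m jog '{"delta_pos":[[0,0,0]],"turn":[[0,0,0]],"gripper":[1]}'; python3 -c "
from h import *
go([.4741,-.2563,.0138],tool(-9.7,0))"
```

```text
time: 3.55
eef_pos: [0.4735, -0.2547, 0.0117]
tcp_rot: [-0.264, -3.127, -0.004]
wrist_force: [-12.7, 3.5, 67.1]
finger_gap: 1.004
time: 3.63
eef_pos: [0.4742, -0.2552, 0.0138]
tcp_rot: [-0.263, -3.129, -0.002]
wrist_force: [-0.2, -0.2, 0.5]
finger_gap: 0.995
t 3.63 delta mm [-0.1 -1.1  0. ] turn [ 0.0011 -0.0019  0.0013] gap 87.5
```

```bash
python3 -m jog '{"delta_pos":[[0,-1,0],[0,-1,0],[0,-1,0],[0,-1,0],[0,-1,0],[0,-1,0]],"turn":[[0,0,0],[0,0,0],[0,0,0],[0,0,0],[0,0,0],[0,0,0]],"gripper":[-1,-1,-1,-1,-1,-1]}' 20
python3 - <<'E'
from h import *
np.set_printoptions(precision=4,suppress=True)
p,Rm,s=Tn();print(s['finger_gap']*88)
# deck estimate from top & scene
for c in['top','scene']:
    z=np.load(f'/tmp/{c}0.npz');im,d=z['im'],z['d'];P=cloud(c,d)
    X,Y,Z=deckaxes(-9.7)
    S=(P[...,0]>.55)&(P[...,0]<.80)&(P[...,1]>-.36)&(P[...,1]<-.15)&(P[...,2]>.03)&(P[...,2]<.2)
    k=P@Z; hh=np.histogram(k[S],100); k0=hh[1][hh[0].argmax()]
    m=S&(abs(k-k0)<.006); k0=np.median(k[m]); m=S&(abs(k-k0)<.004)
    x=P[m]@X;y=P[m]@Y
    print(c,k0,'y',np.percentile(y,[.3,1,99,99.7]),'x',np.percentile(x,[.3,1,99,99.7]))
    for a,b in [(.0,.3),(.3,.6),(.6,1)]:
        xs=x.min()+a*np.ptp(x),x.min()+b*np.ptp(x); yy=y[(x>=xs[0])&(x<=xs[1])]; print(np.percentile(yy,[1,99]))
E
```

```text
time: 4.13
eef_pos: [0.4747, -0.258, 0.0147]
tcp_rot: [0.266, 3.13, -0.0]
wrist_force: [-0.7, 1.4, 2.1]
finger_gap: 0.601
52.88718238700779
top -0.32397339986956614 y [-0.198  -0.1971 -0.0703 -0.0694] x [0.5501 0.5507 0.7009 0.7014]
[-0.197  -0.0702]
[-0.197  -0.0703]
[-0.1973 -0.0705]
scene -0.323885852680239 y [-0.2005 -0.1998 -0.0717 -0.0706] x [0.5472 0.548  0.689  0.6904]
[-0.1995 -0.0718]
[-0.1995 -0.0715]
[-0.2002 -0.0719]
```

```bash
cat > deck.py <<'E'
from h import *
np.set_printoptions(precision=4,suppress=True)
YAW=-9.7; XYK=np.array([.610,-.1345,-.324])
X,Y,Z=deckaxes(YAW); O=XYK[0]*X+XYK[1]*Y+XYK[2]*Z
def dgo(x,y,z): go(O+(x*X+y*Y+z*Z)/1e3,tool(YAW,35))
E
python3 -c "
from deck import *
print(O,O+.09*Z); dgo(5,0,90)"
```

```text
[ 0.6531 -0.2481  0.0845] [ 0.6022 -0.2394  0.1582]
t 4.13 delta mm [-126.7   39.8 -146.3] turn [-0.0002 -0.6104 -0.0004] gap 52.9
```

```bash
python3 -m jog '{"delta_pos":[[0,0,-40],[0,0,-80],[-40,13,-110],[-80,27,-140],[-127,40,-146],[-127,40,-146],[-127,40,-146],[-127,40,-146]],"turn":[[0,0,0],[0,0,0],[0,-0.12,0],[0,-0.24,0],[0,-0.36,0],[0,-0.48,0],[0,-0.61,0],[0,-0.61,0]],"gripper":[-1,-1,-1,-1,-1,-1,-1,-1]}'
python3 - <<'E'
from deck import *
dgo(5,0,90)
im,d,P=wsnap('w2')
E
```

```text
time: 4.8
eef_pos: [0.6021, -0.2374, 0.1516]
tcp_rot: [0.216, 2.531, -0.062]
wrist_force: [-1.7, 0.9, -4.0]
finger_gap: 0.606
t 4.8 delta mm [-9.  -1.9 -5.2] turn [ 0.0032 -0.0083 -0.0023] gap 53.4
```

View pics/w2.png

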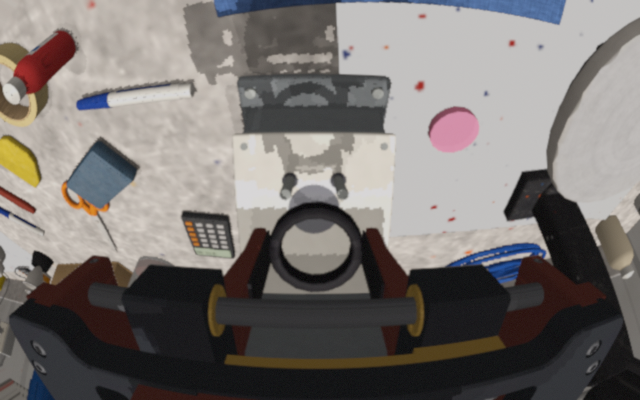

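```bash
cat > meas.py <<'E'
from deck import *
import sys
fn=sys.argv[1]
z=np.load(f'/tmp/{fn}.npz');im,d=z['im'],z['d'];p=z['p'];P=wcloud(d,p,R.from_rotvec(z['q']))
D=np.stack([(P-O)@X,(P-O)@Y,(P-O)@Z],-1)*1e3
D[d==0]=1e6
v,u=np.mgrid[:400,:640]
pl=(abs(D[...,2])<6)&(D[...,0]>-70)&(D[...,0]<30)&(abs(D[...,1])<75)&(v<260)
q=D[pl]; A=np.c_[q[:,:2],np.ones(len(q))]; co=np.linalg.lstsq(A,q[:,2],rcond=None)[0]
print('plane coeffs',co,'med',np.median(q[:,2]),len(q))
ok=abs(q[:,2]-A@co)<3; q=q[ok]
print('x lower edge',np.percentile(q[:,0],[.2,1,2]));
for a in(-60,-45,-30,-15):
    s=q[(q[:,0]>a)&(q[:,0]<a+15),1]; print(a,'y edges',np.percentile(s,[.5,99.5]),'mid',np.percentile(s,[.5,99.5]).mean())
pin=(D[...,2]>20)&(D[...,2]<60)&(D[...,0]>-40)&(D[...,0]<-10)&(abs(D[...,1])<35)
n,l,st,ce=cv2.connectedComponentsWithStats(pin.astype(np.uint8))
for i in range(1,n):
    if st[i,4]>8:
        t=D[l==i]; tt=t[t[:,2]>np.percentile(t[:,2],90)-4]; print('pin',ce[i],st[i,4],'top',tt.mean(0),'range',t.min(0),t.max(0))
if len(sys.argv)>2:
    # held part
    T=(P-p)@R.from_rotvec(z['q']).as_matrix()*1e3
    m=(abs(T[...,0])<40)&(abs(T[...,1])<27)&(T[...,2]>-25)&(T[...,2]<15)&(v<330)&(d>0)
    t=T[m]; print('held tool',t.min(0),t.max(0),'zhist',np.percentile(t[:,2],[5,25,50,75,95]))
    for zz in range(-20,15,4): 
        s=t[(t[:,2]>=zz)&(t[:,2]<zz+4)]
        if len(s)>5: print(zz,len(s),s[:,0].min(),s[:,0].max(),s[:,1].min(),s[:,1].max())
E
python3 meas.py w2 1
python3 -c "
import numpy as np,cv2
im=np.load('/tmp/w2.npz')['im'][60:310,210:430];cv2.imwrite('pics/w2c.png',cv2.resize(im[:,:,::-1],None,fx=2.4,fy=2.4,interpolation=2))"
```

```text
plane coeffs [ 0.0116 -0.003   1.9872] med 1.8529833960894093 15004
x lower edge [-62.9524 -62.277  -61.593 ]
-60 y edges [-63.7411  63.8479] mid 0.05340255109002001
-45 y edges [-64.1227  63.6509] mid -0.23591315645417055
-30 y edges [-64.3969  63.6994] mid -0.3487501795447585
-15 y edges [-64.2754  63.6887] mid -0.29334567699224223
pin [286.2183 190.0914] 197 top [-25.867  -18.7045  43.6242] range [-29.797  -22.8526  20.0263] [-21.8056 -14.7975  45.3154]
pin [341.3109 190.2591] 193 top [-25.7332  18.985   43.3554] range [-29.8119  15.2695  20.1703] [-21.7882  22.9285  45.1763]
held tool [-26.7419 -26.9972 -24.6591] [27.1802 26.9996  9.9217] zhist [-12.2714  -2.0648  -1.3906   0.1163   6.9001]
-20 73 -9.395507545255704 10.417036989399405 -26.97164275132981 26.60659506044797
-16 70 -9.748973265945603 11.133682113135142 -26.946280522893456 26.993702304464716
-12 75 -9.54554971266001 10.976761853605979 -26.99535573073381 26.935351792251133
-8 54 -9.60022333323908 9.857991784471137 -26.96397557477814 26.81479055147307
-4 2855 -26.741902439800278 26.785959274263725 -26.997186918633993 26.966136358882252
0 563 -26.169750178467197 27.180165920612204 -26.98293987329067 26.95111105275488
4 460 -20.70259431939907 27.015657504061448 -26.987207314454796 26.94589780360506
8 91 -20.595565412752382 26.60696739549386 -26.51183608705393 22.99757924043199
```

View pics/w2c.png

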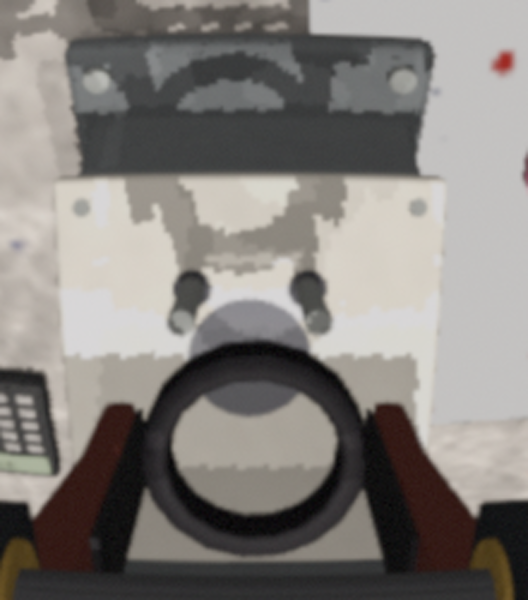

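```bash
sed -i 's/XYK=.*/XYK=np.array([.6088,-.1345,-.3222])/' deck.py
python3 -c "
from deck import *
dgo(3,0,40);dgo(3,0,14)"
```

```text
t 4.85 delta mm [-4.1 -1.2 44.7] turn [ 0.002  -0.0098 -0.0024] gap 53.1
t 4.85 delta mm [-4.3 -1.2 70.7] turn [ 0.002  -0.0098 -0.0024] gap 53.1
```

```bash
python3 -m jog '{"delta_pos":[[-4,-1,15],[-4,-1,30],[-4,-1,45],[-4,-1,55],[-4,-1,62],[-4,-1,66],[-4,-1,68],[-4,-1,68]],"turn":[[0,-0.01,0],[0,-0.01,0],[0,-0.01,0],[0,-0.01,0],[0,-0.01,0],[0,-0.01,0],[0,-0.01,0],[0,-0.01,0]],"gripper":[-1,-1,-1,-1,-1,-1,-1,-1]}'; python3 -c "
from deck import *
dgo(3,0,10.8);dgo(3,0,14)"
```

```text
time: 5.52
eef_pos: [0.6482, -0.2483, 0.1071]
tcp_rot: [0.214, 2.514, -0.068]
wrist_force: [0.7, -0.1, 0.5]
finger_gap: 0.602
t 5.52 delta mm [7.3 1.  8.6] turn [-0.0002  0.0087 -0.0004] gap 53.0
t 5.52 delta mm [7.3 1.  5.4] turn [-0.0002  0.0087 -0.0004] gap 53.0
```

```bash
python3 -m jog '{"delta_pos":[[4,1,2],[7,1,4],[7,1,6],[7,1,7],[7,1,7.5],[7,1,7.5]],"turn":[[0,0.008,0],[0,0.008,0],[0,0.008,0],[0,0.008,0],[0,0.008,0],[0,0.008,0]],"gripper":[-1,-1,-1,-1,-1,-1]}'
python3 - <<'E'
from deck import *
dgo(3,0,10.8)
wsnap('w3')
E
python3 meas.py w3 1; python3 -c "
import numpy as np,cv2
im=np.load('/tmp/w3.npz')['im'][60:310,210:430];cv2.imwrite('pics/w3c.png',cv2.resize(im[:,:,::-1],None,fx=2.4,fy=2.4,interpolation=2))"
```

```text
time: 6.02
eef_pos: [0.6468, -0.247, 0.0967]
tcp_rot: [0.215, 2.522, -0.068]
wrist_force: [0.4, 0.1, -0.2]
finger_gap: 0.603
t 6.02 delta mm [-0.  -0.   1.1] turn [-0.0003  0.0012 -0.0005] gap 53.1
plane coeffs [ 0.0082 -0.0028  0.2846] med 0.04822231998363308 23403
x lower edge [-61.6671 -61.2437 -60.7265]
-60 y edges [-63.3327  63.6308] mid 0.1490388978438446
-45 y edges [-63.5363  63.8993] mid 0.18152117791802524
-30 y edges [-63.7224  63.8623] mid 0.06991624933802854
-15 y edges [-63.9666  63.7152] mid -0.12571082463113825
pin [276.132  218.7402] 485 top [-24.9835 -18.7704  41.7928] range [-28.6765 -22.9615  20.1567] [-20.5867 -14.8059  43.5213]
pin [358.1018 218.8432] 491 top [-24.7625  19.0093  41.6036] range [-28.7699  15.0426  20.1851] [-20.2211  22.9749  43.3843]
held tool [-39.9403 -26.9995 -24.9709] [39.9996 26.9944 13.9695] zhist [-11.9176  -1.242   10.9105  11.7563  12.5273]
-20 159 -9.393698140623837 31.360941416560248 -26.999533655297558 26.95348055807919
-16 163 -9.445846389825995 31.354862725854833 -26.93973835333323 26.91317098567186
-12 154 -9.898076638202323 31.648525202609488 -26.970892107737182 26.99437788715092
-8 139 -9.654776638545242 31.608474429345446 -26.990584855663748 26.856630047077285
-4 2755 -26.680272157914466 31.187836392392406 -26.98881869392077 26.974795526752455
0 550 -21.256450653177215 31.541138583552584 -26.97032816902746 26.61457676014377
4 469 -20.734767070572364 31.338410474741757 -26.954433566193167 25.664923625458275
8 4657 -39.940324191539844 39.872907190472326 -26.980808351897966 26.98389033499215
12 1804 -39.937449228172646 39.99960034954341 -26.985722268322522 26.95639609187031
```

View pics/w3c.png

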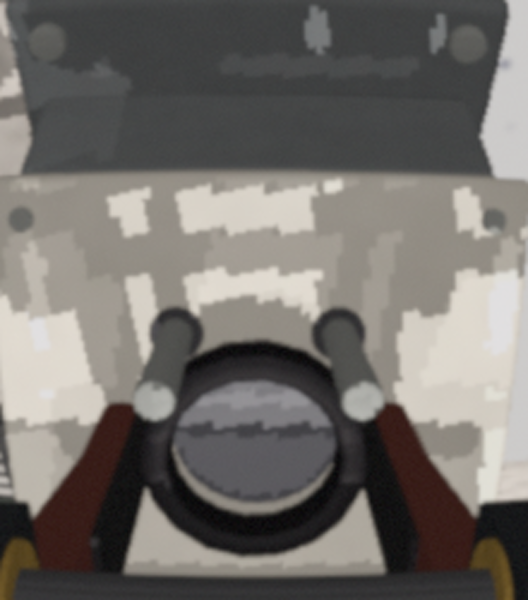

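```bash
python3 -m jog '{"delta_pos":[[0,0,0.5],[0,0,0.8],[0,0,1],[0,0,1],[0,0,1],[0,0,1],[0,0,1],[0,0,1]],"turn":[[0,0,0],[0,0,0],[0,0,0],[0,0,0],[0,0,0],[0,0,0],[0,0,0],[0,0,0]],"gripper":[-1,-1,-1,-1,1,1,1,1]}'; python3 -m jog '{"delta_pos":[[0,0,0],[0,0,0]],"turn":[[0,0,0],[0,0,0]],"gripper":[1,1]}'
python3 - <<'E'
from deck import *
dgo(3,0,10.8)
wsnap('w4')
E
python3 -c "
import numpy as np,cv2
im=np.load('/tmp/w4.npz')['im'][60:310,210:430];cv2.imwrite('pics/w4c.png',cv2.resize(im[:,:,::-1],None,fx=2.4,fy=2.4,interpolation=2))"
```

```text
time: 6.73
eef_pos: [0.6474, -0.2471, 0.0961]
tcp_rot: [0.215, 2.522, -0.068]
wrist_force: [0.1, -0.6, -0.9]
finger_gap: 0.864
time: 6.9
eef_pos: [0.6474, -0.2471, 0.096]
tcp_rot: [0.215, 2.522, -0.068]
wrist_force: [-0.1, 0.3, 0.5]
finger_gap: 0.993
t 6.9 delta mm [ 0.1 -0.   0.1] turn [-0.0003  0.0012 -0.0004] gap 87.3
```

View pics/w4c.png

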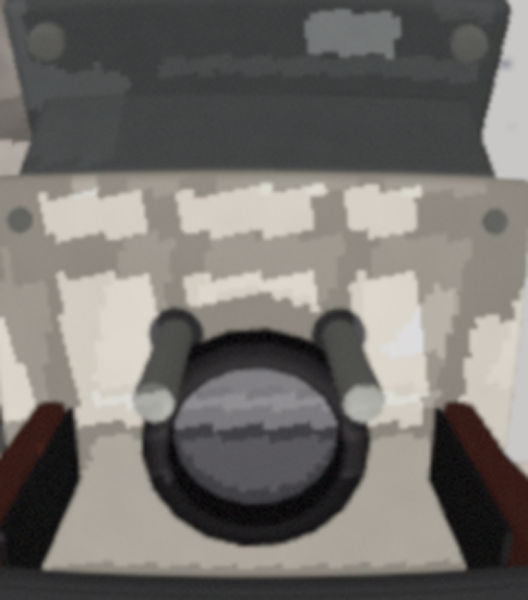

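```bash
python3 -m jog '{"delta_pos":[[0,0,-20],[0,0,-50],[0,0,-80],[0,0,-85],[0,0,-85],[0,0,-85]],"turn":[[0,0,0],[0,0,0],[0,0,0],[0,0,0],[0,0,0],[0,0,0]],"gripper":[1,1,1,1,1,1]}'
python3 - <<'E'
from deck import *
wsnap('w5')
go([.4833,-.0458,.09],tool(YAW,0)); go([.4833,-.0458,.0142],tool(YAW,0))
E
cat > seat.py <<'E'
# ring/disc seating: points in deck frame between z lo..hi
from deck import *
import sys
fn=sys.argv[1]; lo,hi=map(float,sys.argv[2:4])
z=np.load(f'/tmp/{fn}.npz');im,d=z['im'],z['d'];p=z['p'];P=wcloud(d,p,R.from_rotvec(z['q']))
D=np.stack([(P-O)@X,(P-O)@Y,(P-O)@Z],-1)*1e3; D[d==0]=1e6
m=(D[...,2]>lo)&(D[...,2]<hi)&(D[...,0]>-35)&(D[...,0]<40)&(abs(D[...,1])<36)
n,l,st,ce=cv2.connectedComponentsWithStats(m.astype(np.uint8))
for i in range(1,n):
    if st[i,4]>60:
        t=D[l==i]; t=t[~((t[:,0]<-19)&(abs(abs(t[:,1])-19)<7))]
        if len(t)<30: continue
        c,r=cv2.minEnclosingCircle(t[:,:2].astype(np.float32)); A=np.c_[t[:,:2],np.ones(len(t))]; co=np.linalg.lstsq(A,t[:,2],rcond=None)[0]
        print(len(t),'circle',np.round(c,1),round(r,1),'z med',np.median(t[:,2]),'plane',co,t.min(0),t.max(0),im[l==i].mean(0))
E
python3 seat.py w5 9 16
python3 -c "
import numpy as np,cv2
im=np.load('/tmp/w5.npz')['im'][60:310,210:430];cv2.imwrite('pics/w5c.png',cv2.resize(im[:,:,::-1],None,fx=2.4,fy=2.4,interpolation=2))"
```

```text
time: 7.45
eef_pos: [0.5993, -0.2389, 0.1651]
tcp_rot: [0.215, 2.522, -0.068]
wrist_force: [0.4, -0.5, -0.3]
finger_gap: 1.002
t 7.5 delta mm [162.6 170.4 -23.5] turn [ 0.0004  0.6102 -0.0007] gap 88.1
t 7.5 delta mm [206.  170.4  38.6] turn [ 0.0004  0.6102 -0.0007] gap 88.1
1381 circle [ 0.5 -0.6] 27.1 z med 11.768364655198479 plane [-0.0014 -0.0037 11.7018] [-26.2377 -26.7879   9.0036] [26.6763 25.6247 14.2971] [46.6576 44.7484 45.362 ]
```

View pics/w5c.png

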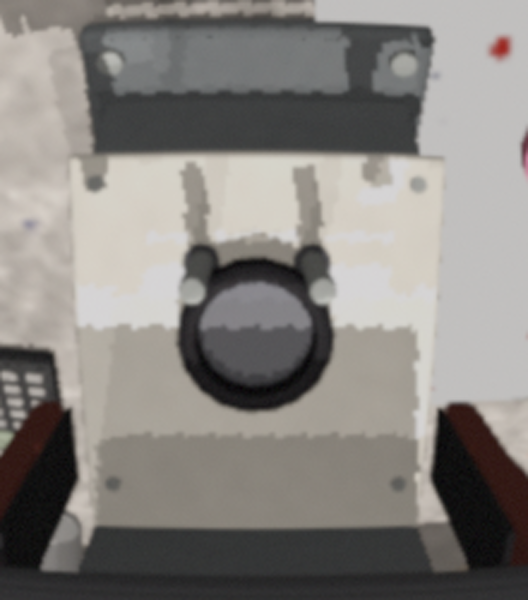

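```bash
python3 -m jog '{"delta_pos":[[22,20,-25],[48,45,-30],[78,75,-30],[105,105,-30],[130,135,-28],[155,162,-25],[163,170,-23],[163,170,-23]],"turn":[[0,0.05,0],[0,0.16,0],[0,0.28,0],[0,0.4,0],[0,0.52,0],[0,0.61,0],[0,0.61,0],[0,0.61,0]],"gripper":[1,1,1,1,1,1,1,1]}'; python3 -m jog '{"delta_pos":[[0,0,0]],"turn":[[0,0,0]],"gripper":[1]}'
python3 - <<'E'
from deck import *
wsnap('w6')
go([.4833,-.0458,.0142],tool(YAW,0))
E
python3 parts.py w6
```

```text
time: 8.17
eef_pos: [0.4821, -0.0444, 0.0863]
tcp_rot: [-0.26, -3.127, -0.001]
wrist_force: [0.5, -0.4, -0.3]
finger_gap: 1.003
time: 8.25
eef_pos: [0.4833, -0.0466, 0.0892]
tcp_rot: [0.264, 3.129, -0.001]
wrist_force: [0.1, -0.3, 0.9]
finger_gap: 0.999
t 8.3 delta mm [ 0.8  1.5 76.2] turn [-0.0006  0.0033 -0.0005] gap 87.9
mat z 0.004474685154098046
[318.2127 206.0364] 3488 circle (482.9681701660156, -45.36151123046875) 27.21136474609375 rect ((482.86383056640625, -45.26216125488281), (53.031490325927734, 53.32442855834961), 46.113773345947266) z 0.014433813568788034 [174.9573 109.8704  38.4074]
[196.9304 220.4687] 1308 circle (482.63916015625, -146.74993896484375) 28.32746124267578 rect ((479.7606201171875, -148.63250732421875), (46.03190231323242, 56.09794616699219), 35.78886413574219) z 0.016092148794664363 [156.9365 131.7469  63.9258]
```

View pics/w6.png

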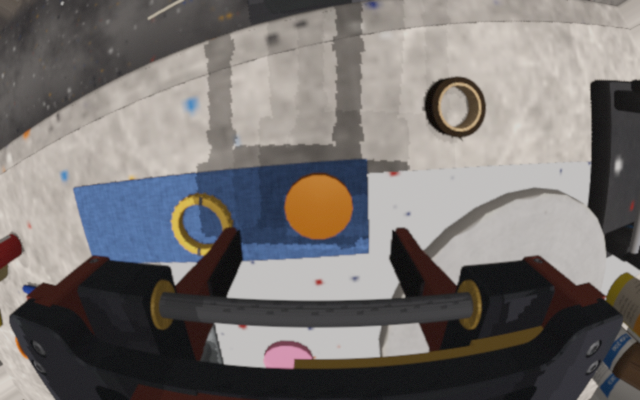

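```bash
python3 -m jog '{"delta_pos":[[0.5,1,20],[0.5,1,40],[0.5,1,55],[0.5,1,65],[0.5,1,71],[0.5,1,74.5],[0.5,1,76],[0.5,1,76]],"turn":[[0,0,0],[0,0,0],[0,0,0],[0,0,0],[0,0,0],[0,0,0],[0,0,0],[0,0,0]],"gripper":[1,1,1,1,1,1,1,1]}'; python3 -c "
from deck import *
go([.483,-.0455,.0142],tool(YAW,0))"
```

```text
time: 8.97
eef_pos: [0.4837, -0.0458, 0.0153]
tcp_rot: [0.267, 3.127, -0.0]
wrist_force: [0.8, 0.0, -0.0]
finger_gap: 0.998
t 8.97 delta mm [0.7 0.2 1.1] turn [-0.      0.0033 -0.0009] gap 87.8
```

```bash
python3 -m jog '{"delta_pos":[[0.6,0,1],[0.6,0,1],[0.6,0,1],[0.6,0,1],[0.6,0,1],[0.6,0,1],[0.6,0,1]],"turn":[[0,0.003,0],[0,0.003,0],[0,0.003,0],[0,0.003,0],[0,0.003,0],[0,0.003,0],[0,0.003,0]],"gripper":[1,-1,-1,-1,-1,-1,-1]}' 20; python3 -c "
from deck import *
go([.483,-.0455,.0142],tool(YAW,0)); dgo(5,0,105)"
```

```text
time: 9.55
eef_pos: [0.4827, -0.0453, 0.0137]
tcp_rot: [-0.266, -3.129, -0.0]
wrist_force: [0.4, 0.0, 0.1]
finger_gap: 0.599
t 9.55 delta mm [-0.4 -0.2 -0.5] turn [ 0.     -0.001  -0.0004] gap 52.7
t 9.55 delta mm [-143.9 -171.2 -160.6] turn [-0.0001 -0.6118 -0.0004] gap 52.7
```

```bash
python3 -m jog '{"delta_pos":[[0,0,-15],[0,0,-45],[0,0,-80],[-25,-30,-105],[-50,-60,-130],[-75,-90,-150],[-100,-120,-160],[-125,-150,-160]],"turn":[[0,0,0],[0,0,0],[0,0,0],[0,-0.12,0],[0,-0.24,0],[0,-0.36,0],[0,-0.48,0],[0,-0.6,0]],"gripper":[-1,-1,-1,-1,-1,-1,-1,-1]}'; python3 -m jog '{"delta_pos":[[0,0,0],[0,0,0],[0,0,0]],"turn":[[0,0,0],[0,0,0],[0,0,0]],"gripper":[-1,-1,-1]}'
python3 - <<'E'
from deck import *
dgo(3,0,105); dgo(3,0,23)
E
```

```text
time: 10.22
eef_pos: [0.5791, -0.2103, 0.1795]
tcp_rot: [0.213, 2.522, -0.073]
wrist_force: [-0.2, 0.8, -1.2]
finger_gap: 0.593
time: 10.47
eef_pos: [0.5766, -0.208, 0.1724]
tcp_rot: [0.217, 2.537, -0.065]
wrist_force: [0.5, 0.6, -0.5]
finger_gap: 0.597
t 10.47 delta mm [-18.9 -26.6  12.1] turn [ 0.0002 -0.0144 -0.0013] gap 52.6
t 10.47 delta mm [-20.1 -26.6  94. ] turn [ 0.0002 -0.0144 -0.0013] gap 52.6
```

```bash
python3 -m jog '{"delta_pos":[[-10,-14,6],[-19,-26,12],[-20,-26.6,32],[-20,-26.6,52],[-20,-26.6,67],[-20,-26.6,77],[-20,-26.6,83],[-20,-26.6,86]],"turn":[[0,-0.014,0],[0,-0.014,0],[0,-0.014,0],[0,-0.014,0],[0,-0.014,0],[0,-0.014,0],[0,-0.014,0],[0,-0.014,0]],"gripper":[-1,-1,-1,-1,-1,-1,-1,-1]}';python3 -m jog '{"delta_pos":[[0,0,0],[0,0,0]],"turn":[[0,0,0],[0,0,0]],"gripper":[-1,-1]}'
python3 - <<'E'
from deck import *
dgo(3,0,22.5); 
wsnap('w7')
E
python3 meas.py w7 1
python3 -c "
import numpy as np,cv2
im=np.load('/tmp/w7.npz')['im'][60:310,210:430];cv2.imwrite('pics/w7c.png',cv2.resize(im[:,:,::-1],None,fx=2.4,fy=2.4,interpolation=2))"
```

```text
time: 11.13
eef_pos: [0.6372, -0.2443, 0.1124]
tcp_rot: [0.213, 2.523, -0.066]
wrist_force: [-0.1, -0.2, -1.1]
finger_gap: 0.6
time: 11.3
eef_pos: [0.637, -0.2452, 0.1143]
tcp_rot: [0.214, 2.52, -0.068]
wrist_force: [0.7, -0.3, 0.1]
finger_gap: 0.597
t 11.3 delta mm [ 2.  -0.1  9.5] turn [-0.0002  0.003   0.0002] gap 52.5
plane coeffs [ 0.0036 -0.003   0.1327] med 0.03328196492531517 18631
x lower edge [-61.8488 -61.2394 -60.7123]
-60 y edges [-63.6048  63.7697] mid 0.08244605044870212
-45 y edges [-63.5936  63.8361] mid 0.12127987796743156
-30 y edges [-64.2114  64.0282] mid -0.09159692178970147
-15 y edges [-63.9795  63.9865] mid 0.003475928143071627
pin [308.7496 213.877 ] 1829 top [-24.9669 -18.6522  41.4561] range [-28.6528 -22.7221  20.0591] [-10.0002  20.477   43.4814]
pin [353.3389 201.6863] 357 top [-24.7018  19.0318  41.7559] range [-28.4964  14.8686  20.0446] [-20.0953  23.1506  43.8025]
held tool [-27.956  -26.9979 -24.9915] [33.641  26.9634 14.8071] zhist [-10.5453  -1.3562  -0.8213  -0.3444   3.343 ]
-20 87 -9.735123202790973 10.383484958109614 -26.991116983021016 26.92560700561037
-16 78 -10.136824455295143 11.782838199223992 -26.987569388330378 26.963415952160755
-12 466 -9.800027958623003 33.21674503040517 -26.986907687255144 26.906094657731046
-8 148 -10.25147091640042 33.39385558316004 -26.988392729793805 26.924666323175387
-4 5951 -27.499016114020336 33.37563658528472 -26.986167682267144 26.938077109838208
0 798 -27.95597557062157 33.64104575062729 -26.971394188941307 26.771519722400786
4 252 7.8376676958185465 33.483723553675155 -26.97092132665521 26.695431734863323
8 72 10.43449493975134 33.193287016194176 -24.548911725950216 22.516192780297906
12 30 28.99889820535074 33.13645269697916 -20.38097490393981 21.520733845742647
```

View pics/w7c.png

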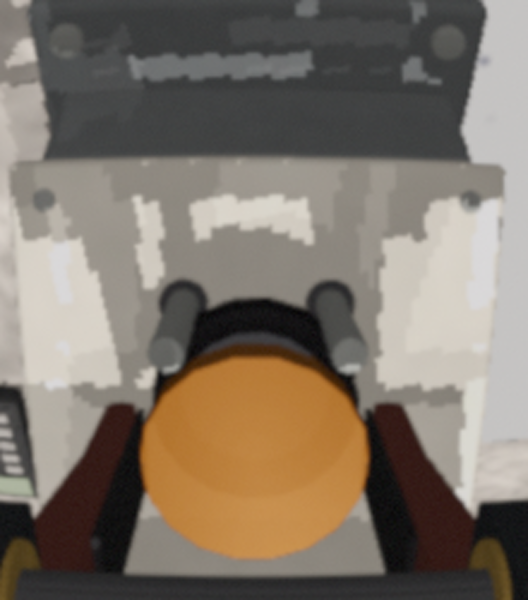

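```bash
python3 -m jog '{"delta_pos":[[1,0,3],[2,0,6],[2,0,8],[2,0,9],[2,0,9.3],[2,0,9.3],[2,0,9.3]],"turn":[[0,0.003,0],[0,0.003,0],[0,0.003,0],[0,0.003,0],[0,0.003,0],[0,0.003,0],[0,0.003,0]],"gripper":[-1,-1,-1,-1,-1,-1,-1]}'; python3 -c "
from deck import *
dgo(3,0,21.2)"
```

```text
time: 11.93
eef_pos: [0.6404, -0.2461, 0.1046]
tcp_rot: [0.215, 2.524, -0.068]
wrist_force: [-0.3, 0.6, -0.8]
finger_gap: 0.597
t 11.93 delta mm [-0.7  0.2  0.8] turn [-0.0003 -0.0009 -0.0005] gap 52.6
```

```bash
python3 -m jog '{"delta_pos":[[0,0,0.3],[0,0,0.5],[0,0,0.5],[0,0,0.5]],"turn":[[0,0,0],[0,0,0],[0,0,0],[0,0,0]],"gripper":[-1,-1,-1,-1]}'; python3 -c "
from deck import *
dgo(3,0,21.2)"
```

```text
time: 12.27
eef_pos: [0.6407, -0.2462, 0.1043]
tcp_rot: [0.215, 2.524, -0.068]
wrist_force: [0.8, 0.2, -0.6]
finger_gap: 0.595
t 12.27 delta mm [-0.7  0.2  0.4] turn [-0.0003 -0.0008 -0.0004] gap 52.3
```

```bash
python3 -m jog '{"delta_pos":[[0,0,0.3],[0,0,0.5],[0,0,0.5],[0,0,0.5]],"turn":[[0,0,0],[0,0,0],[0,0,0],[0,0,0]],"gripper":[-1,-1,-1,-1]}'; python3 -c "
from deck import *
dgo(3,0,21.2)"
```

```text
time: 12.6
eef_pos: [0.641, -0.2463, 0.1041]
tcp_rot: [0.215, 2.524, -0.068]
wrist_force: [-1.1, 0.2, 0.6]
finger_gap: 0.599
t 12.6 delta mm [-0.5  0.2  0. ] turn [-0.0004 -0.0006 -0.0003] gap 52.7
```

```bash
python3 -m jog '{"delta_pos":[[0,0,0.3],[0,0,0.5],[0,0,0.5],[0,0,0.5]],"turn":[[0,0,0],[0,0,0],[0,0,0],[0,0,0]],"gripper":[-1,-1,-1,-1]}'; python3 -c "
from deck import *
dgo(3,0,21.2)"
```

```text
time: 12.93
eef_pos: [0.6414, -0.2464, 0.1043]
tcp_rot: [0.215, 2.523, -0.068]
wrist_force: [-4.4, 1.3, 4.2]
finger_gap: 0.601
t 12.93 delta mm [-0.1  0.3  0. ] turn [-0.0006 -0.     -0.0001] gap 52.9
```

```bash
python3 -m jog '{"delta_pos":[[0,0,-0.2],[0,0,-0.2],[0,0,-0.2],[0,0,-0.2],[0,0,-0.2],[0,0,-0.2],[0,0,-0.2]],"turn":[[0,0,0],[0,0,0],[0,0,0],[0,0,0],[0,0,0],[0,0,0],[0,0,0]],"gripper":[-1,1,1,1,1,1,1]}'; python3 -m jog '{"delta_pos":[[0,0,-10],[0,0,-30],[0,0,-55],[0,0,-75],[0,0,-85],[0,0,-85],[0,0,-85]],"turn":[[0,0,0],[0,0,0],[0,0,0],[0,0,0],[0,0,0],[0,0,0],[0,0,0]],"gripper":[1,1,1,1,1,1,1]}'
python3 - <<'E'
from deck import *
wsnap('w8')
go([.4833,-.1463,.09],tool(YAW,0)); go([.4833,-.1463,.0142],tool(YAW,0))
E
python3 seat.py w8 18 26
python3 -c "
import numpy as np,cv2
im=np.load('/tmp/w8.npz')['im'][60:310,210:430];cv2.imwrite('pics/w8c.png',cv2.resize(im[:,:,::-1],None,fx=2.4,fy=2.4,interpolation=2))"
```

```text
time: 13.52
eef_pos: [0.6411, -0.2462, 0.1033]
tcp_rot: [0.215, 2.524, -0.067]
wrist_force: [0.7, -0.2, 0.0]
finger_gap: 0.988
time: 14.1
eef_pos: [0.5932, -0.2382, 0.1739]
tcp_rot: [0.215, 2.523, -0.069]
wrist_force: [-0.5, 0.5, -0.3]
finger_gap: 0.998
t 14.15 delta mm [148.6  71.8  -3.2] turn [ 0.      0.6093 -0.0007] gap 88.3
t 14.15 delta mm [192.   71.8  59. ] turn [ 0.      0.6093 -0.0007] gap 88.3
3152 circle [-0.2 -0. ] 27.2 z med 21.997411859488317 plane [ 0.0028 -0.0036 21.9971] [-27.1944 -26.8379  18.1936] [26.6945 26.193  24.3075] [173.3232 114.2716  49.894 ]
```

View pics/w8c.png

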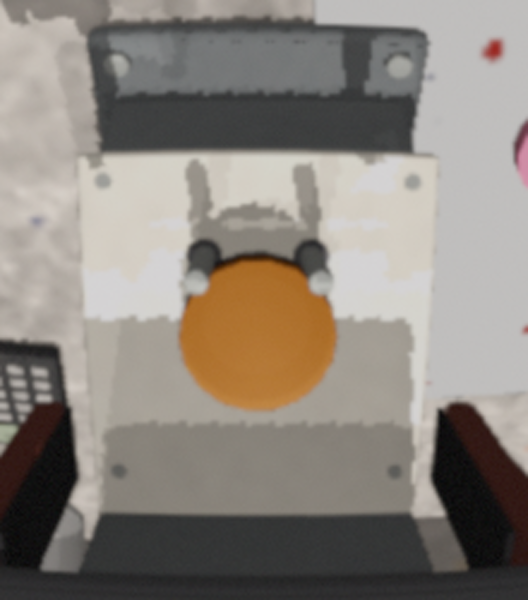

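```bash
python3 -m jog '{"delta_pos":[[20,10,-20],[48,22,-22],[76,36,-22],[100,50,-20],[125,62,-15],[145,70,-8],[148,72,-4],[148,72,-4]],"turn":[[0,0.05,0],[0,0.16,0],[0,0.28,0],[0,0.4,0],[0,0.52,0],[0,0.61,0],[0,0.61,0],[0,0.61,0]],"gripper":[1,1,1,1,1,1,1,1]}'; python3 -m jog '{"delta_pos":[[0,0,0],[0,0,0]],"turn":[[0,0,0],[0,0,0]],"gripper":[1,1]}'
python3 - <<'E'
from deck import *
wsnap('w9')
go([.4833,-.1463,.0142],tool(YAW,0))
E
python3 parts.py w9
```

```text
time: 14.82
eef_pos: [0.4831, -0.1451, 0.0879]
tcp_rot: [-0.263, -3.126, -0.003]
wrist_force: [-0.0, -0.2, -0.5]
finger_gap: 1.001
time: 14.98
eef_pos: [0.4839, -0.1468, 0.0924]
tcp_rot: [0.267, 3.127, -0.001]
wrist_force: [-0.2, -0.5, 0.0]
finger_gap: 1.0
t 15.03 delta mm [ 0.9  0.5 78.6] turn [-0.0004  0.0033 -0.0013] gap 88.3
mat z 0.004462898944158758
[317.14   204.5392] 1836 circle (483.3932189941406, -145.8268585205078) 28.061050415039062 rect ((483.5362548828125, -146.1614990234375), (54.65818786621094, 54.93119812011719), 75.03861999511719) z 0.01614172935294389 [125.7843 101.6983  48.4989]
```

View pics/w9.png

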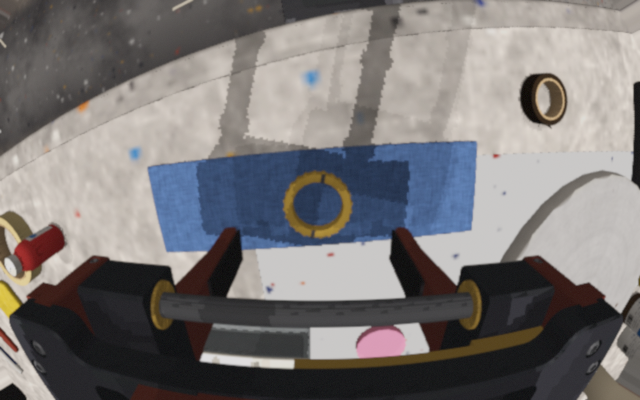

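```bash
python3 -m jog '{"delta_pos":[[0.5,0.3,20],[0.5,0.3,40],[0.5,0.3,56],[0.5,0.3,67],[0.5,0.3,74],[0.5,0.3,77.5],[0.5,0.3,79],[0.5,0.3,79]],"turn":[[0,0,0],[0,0,0],[0,0,0],[0,0,0],[0,0,0],[0,0,0],[0,0,0],[0,0,0]],"gripper":[1,1,1,1,1,1,1,1]}'; python3 -c "
from deck import *
go([.4834,-.146,.0142],tool(YAW,0))"
```

```text
time: 15.7
eef_pos: [0.4834, -0.146, 0.0134]
tcp_rot: [0.267, 3.129, -0.0]
wrist_force: [-0.6, -0.5, -0.3]
finger_gap: 1.002
t 15.7 delta mm [ 0.   0.  -0.8] turn [-0.0002  0.0012 -0.0007] gap 88.1
```

```bash
python3 -m jog '{"delta_pos":[[0,0,-0.6],[0,0,-0.6],[0,0,-0.6],[0,0,-0.6],[0,0,-0.6],[0,0,-0.6],[0,0,-0.6]],"turn":[[0,0,0],[0,0,0],[0,0,0],[0,0,0],[0,0,0],[0,0,0],[0,0,0]],"gripper":[1,-1,-1,-1,-1,-1,-1]}' 25; python3 -c "
from deck import *
go([.4834,-.146,.0142],tool(YAW,0)); dgo(3,0,105)"
```

```text
time: 16.28
eef_pos: [0.4831, -0.1457, 0.0133]
tcp_rot: [0.266, 3.13, 0.0]
wrist_force: [-0.1, -0.2, 1.0]
finger_gap: 0.608
t 16.28 delta mm [-0.4 -0.2 -0.9] turn [ 0.      0.     -0.0004] gap 53.5
t 16.28 delta mm [-125.   -72.2 -159.6] turn [-0.0001 -0.6108 -0.0004] gap 53.5
```

```bash
python3 -m jog '{"delta_pos":[[0,0,-15],[0,0,-45],[0,0,-80],[-25,-12,-105],[-50,-25,-130],[-75,-40,-150],[-100,-55,-160],[-120,-70,-160]],"turn":[[0,0,0],[0,0,0],[0,0,0],[0,-0.12,0],[0,-0.24,0],[0,-0.36,0],[0,-0.48,0],[0,-0.6,0]],"gripper":[-1,-1,-1,-1,-1,-1,-1,-1]}'; python3 -m jog '{"delta_pos":[[0,0,0],[0,0,0],[0,0,0]],"turn":[[0,0,0],[0,0,0],[0,0,0]],"gripper":[-1,-1,-1]}'
python3 - <<'E'
from deck import *
dgo(3,0,105); dgo(3,0,40)
E
```

```text
time: 16.95
eef_pos: [0.592, -0.2369, 0.1798]
tcp_rot: [0.214, 2.521, -0.073]
wrist_force: [1.5, 0.5, -0.6]
finger_gap: 0.606
time: 17.2
eef_pos: [0.5888, -0.2345, 0.1727]
tcp_rot: [0.216, 2.537, -0.065]
wrist_force: [0.0, 0.0, -0.5]
finger_gap: 0.608
t 17.2 delta mm [-5.  -2.6  3. ] turn [ 0.0004 -0.0146 -0.0009] gap 53.5
t 17.2 delta mm [-5.9 -2.6 68. ] turn [ 0.0004 -0.0146 -0.0009] gap 53.5
```

```bash
python3 -m jog '{"delta_pos":[[-3,-2.6,15],[-6,-2.6,32],[-6,-2.6,46],[-6,-2.6,56],[-6,-2.6,62],[-6,-2.6,66],[-6,-2.6,68],[-6,-2.6,68]],"turn":[[0,-0.014,0],[0,-0.014,0],[0,-0.014,0],[0,-0.014,0],[0,-0.014,0],[0,-0.014,0],[0,-0.014,0],[0,-0.014,0]],"gripper":[-1,-1,-1,-1,-1,-1,-1,-1]}';python3 -m jog '{"delta_pos":[[0,0,0],[0,0,0]],"turn":[[0,0,0],[0,0,0]],"gripper":[-1,-1]}'
python3 - <<'E'
from deck import *
dgo(3,0,31.2); 
wsnap('w10')
E
python3 meas.py w10 1 | tail -12
python3 -c "
import numpy as np,cv2
im=np.load('/tmp/w10.npz')['im'][60:310,210:430];cv2.imwrite('pics/w10c.png',cv2.resize(im[:,:,::-1],None,fx=2.4,fy=2.4,interpolation=2))"
```

```text
time: 17.87
eef_pos: [0.6319, -0.2447, 0.1207]
tcp_rot: [0.214, 2.52, -0.068]
wrist_force: [0.3, -0.0, -1.1]
finger_gap: 0.606
time: 18.03
eef_pos: [0.6319, -0.2451, 0.1216]
tcp_rot: [0.214, 2.519, -0.069]
wrist_force: [0.1, -0.1, -1.0]
finger_gap: 0.607
t 18.03 delta mm [2.  0.6 9.6] turn [-0.0007  0.0042 -0.0003] gap 53.4
-15 y edges [-64.2584  63.9345] mid -0.1619389116085479
pin [317.5283 206.2105] 3055 top [-18.0535  -0.804   43.0281] range [-28.5457 -24.6339  20.0282] [-10.0038  24.6961  45.881 ]
held tool [-28.3493 -26.9964 -24.9572] [33.5148 26.993  14.719 ] zhist [-7.4297 -3.2689 -2.5096 -0.6618  6.2169]
-20 63 -9.59579404764208 10.330538106302408 -26.83618040378476 26.96319176257964
-16 55 -8.508313780848498 10.207361691859072 -26.985606469328456 26.939320264550002
-12 55 -10.037877335085074 10.277971629217808 -26.996407458090484 26.86486645891728
-8 205 -25.9103038609565 24.81113842291326 -26.983358665886517 26.737663352758688
-4 3441 -28.349322979159236 33.13872471493942 -26.987716487050584 26.99297538239888
0 564 -21.33416207491424 33.51478980675194 -25.694762570944 26.66809201845385
4 455 -21.15143378386629 33.32078362732401 -25.90375338301151 26.858721480369873
8 64 -21.186114239309948 33.27507727252069 -21.933819663465215 23.08940713358785
12 25 30.475141550988926 32.94924815550446 -19.717543684755057 22.557340578780657
```

View pics/w10c.png

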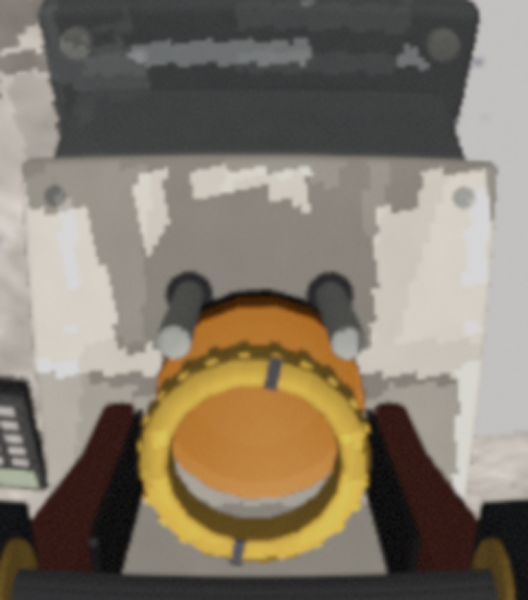

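```bash
python3 - <<'E'
from deck import *
z=np.load('/tmp/w10.npz');im,d,p=z['im'],z['d'],z['p'];P=wcloud(d,p,R.from_rotvec(z['q']))
T=(P-p)@R.from_rotvec(z['q']).as_matrix()*1e3
r=np.hypot(T[...,0],T[...,1]);m=(r>21)&(r<26.5)&(abs(T[...,2]+2.7)<3)
t=T[m];A=np.c_[t[:,:2],np.ones(len(t))]
for k in range(4):
    co=np.linalg.lstsq(A,t[:,2],rcond=None)[0];e=abs(t[:,2]-A@co);t=t[e<2*np.median(e)+.3];A=np.c_[t[:,:2],np.ones(len(t))]
print(co,len(t))
E
python3 -m jog '{"delta_pos":[[1,0.5,3],[2,0.5,6],[2,0.5,8],[2,0.5,9],[2,0.5,9.3],[2,0.5,9.3],[2,0.5,9.3]],"turn":[[0,0.004,0],[0,0.004,0],[0,0.004,0],[0,0.004,0],[0,0.004,0],[0,0.004,0],[0,0.004,0]],"gripper":[-1,-1,-1,-1,-1,-1,-1]}'; python3 -c "
from deck import *
dgo(3,0,31.2)"
```

```text
[ 0.0018  0.0023 -3.0429] 2045
time: 18.67
eef_pos: [0.6356, -0.2451, 0.112]
tcp_rot: [0.215, 2.524, -0.068]
wrist_force: [-1.3, 0.8, 0.6]
finger_gap: 0.604
t 18.67 delta mm [-0.5  0.  -0.3] turn [-0.0004 -0.0006 -0.0004] gap 53.1
```

Flat in the grip; about at contact. Continue in small steps.

```bash
python3 -m jog '{"delta_pos":[[0,0,0.2],[0,0,0.4],[0,0,0.4],[0,0,0.4]],"turn":[[0,0,0],[0,0,0],[0,0,0],[0,0,0]],"gripper":[-1,-1,-1,-1]}'; python3 -c "
from deck import *
dgo(3,0,31.2)"
```

```text
time: 19.0
eef_pos: [0.6358, -0.2452, 0.1121]
tcp_rot: [0.215, 2.523, -0.068]
wrist_force: [-5.1, 0.9, 4.6]
finger_gap: 0.608
t 19.0 delta mm [-0.3  0.1 -0.4] turn [-0.0005 -0.0003 -0.0002] gap 53.5
```

Contact at ~7 N; release and retreat.

```bash
python3 -m jog '{"delta_pos":[[0,0,-0.3],[0,0,-0.3],[0,0,-0.3],[0,0,-0.3],[0,0,-0.3],[0,0,-0.3],[0,0,-0.3]],"turn":[[0,0,0],[0,0,0],[0,0,0],[0,0,0],[0,0,0],[0,0,0],[0,0,0]],"gripper":[-1,1,1,1,1,1,1]}'; python3 -m jog '{"delta_pos":[[0,0,-10],[0,0,-30],[0,0,-55],[0,0,-75],[0,0,-85],[0,0,-85],[0,0,-85]],"turn":[[0,0,0],[0,0,0],[0,0,0],[0,0,0],[0,0,0],[0,0,0],[0,0,0]],"gripper":[1,1,1,1,1,1,1]}'
python3 - <<'E'
from deck import *
wsnap('w11'); snap('top','top1'); snap('scene','scene1')
for q in ['black_tape','blue_marker','red_dropper']:
    print(q,[(np.round(x['location'],4).tolist(),round(x['conf'],2)) for x in bot.find_in(q,'top')][:2])
a=np.load('/tmp/scene1.npz')['im'][150:310,240:430]; cv2.imwrite('pics/scene1c.png',cv2.resize(a[:,:,::-1],None,fx=3.5,fy=3.5,interpolation=2))
im=np.load('/tmp/w11.npz')['im'][60:310,210:430];cv2.imwrite('pics/w11c.png',cv2.resize(im[:,:,::-1],None,fx=2.4,fy=2.4,interpolation=2))
E
python3 seat.py w11 29.5 38
```

```text
time: 19.58
eef_pos: [0.6356, -0.245, 0.1115]
tcp_rot: [0.215, 2.524, -0.067]
wrist_force: [0.1, -0.9, -0.5]
finger_gap: 0.989
time: 20.17
eef_pos: [0.5876, -0.237, 0.1821]
tcp_rot: [0.215, 2.523, -0.069]
wrist_force: [0.1, -0.0, -0.1]
finger_gap: 0.999
black_tape [([0.4188, 0.0689, 0.0204], 0.55)]
blue_marker [([0.5464, -0.4151, 0.0152], 0.69)]
red_dropper []
1582 circle [-0.1  0.3] 28.1 z med 33.70472268794693 plane [-0.0015 -0.0015 33.5629] [-27.5341 -27.2802  29.5284] [26.6575 27.963  36.1336] [183.6709 154.2541  73.9835]
```

View pics/w11c.png

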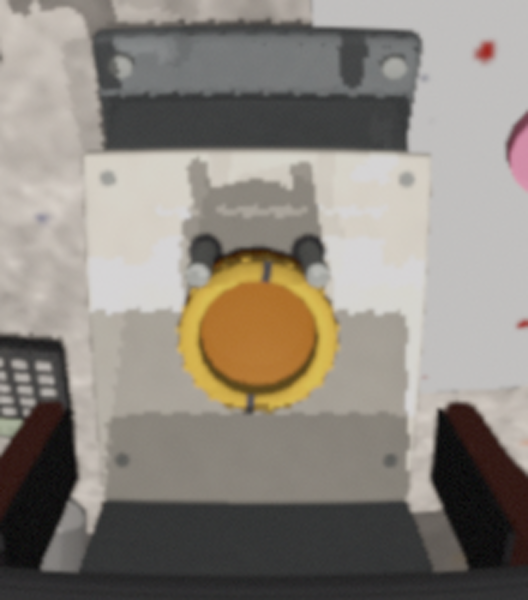

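View pics/scene1c.png

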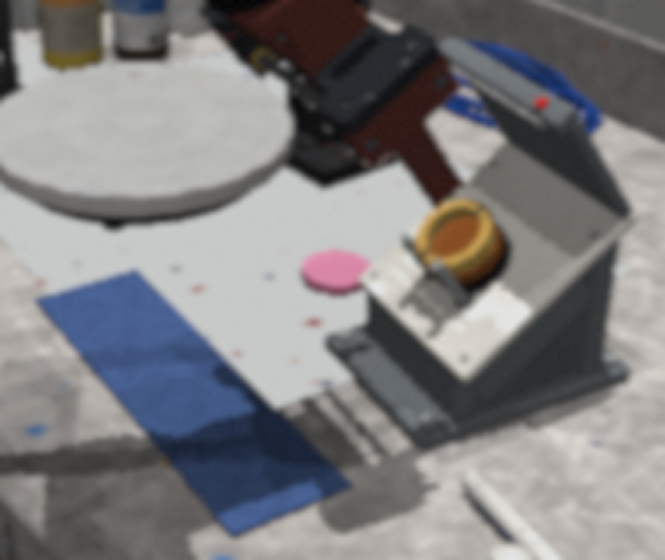

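Run:
```python
from deck import *
a=np.load('/tmp/scene0.npz')['im'].astype(int);b=np.load('/tmp/scene1.npz')['im'].astype(int)
for n,(r0,r1,c0,c1) in dict(tape=(213,235,210,238),marker=(283,335,368,420),dropper=(302,352,370,398)).items():
    print(n,abs(a-b)[r0:r1,c0:c1].mean())
c=np.hstack([a[200:360,200:440],b[200:360,200:440]]).astype(np.uint8); cv2.imwrite('pics/cmp.png',cv2.resize(c[:,:,::-1],None,fx=1.6,fy=1.6))
```

```text
tape 5.967532467532467
marker 6.787968441814596
dropper 5.784047619047619
```

View pics/cmp.png

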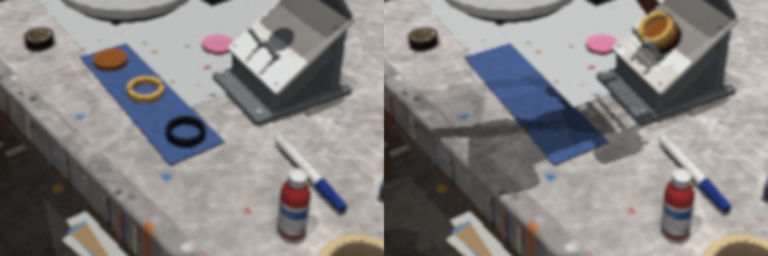

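Before and after are side by side: tape, marker and dropper have not moved, and the stack stands on the deck. Handing in.

```bash
python3 -c "
from bench import bot
print(bot.close_job())"
```

```text
the job is handed in; nothing more can be done
None
```

The filter stack is built on the deck in the order asked: black spacer ring, amber glass blank, brass retaining ring. I handed the job in at about 20.5 s. Each part was let go 2–3 mm up the slope and slid down to the pins. The glass and the brass ring were released only after they touched the part below, at about 6–7 N.

| Part | Centre in deck x, y (mm) | Top face above deck (mm) | Expected top (mm) |
|---|---|---|---|
| Spacer | 0.5, −0.6 | 11.8 | 12 |
| Blank | −0.2, 0.0 | 22.0 | 22 |
| Retainer | −0.1, 0.3 | 33.7 | 34 |

Each was measured from the wrist camera after release, and each face lay within about 0.3° of parallel to the deck. The gripper is open and clear of everything.

- **Force spike:** on the first descent to the spacer, the fingertips overshot and touched the mat. The wrist force read 67 N for a moment, under the 120 N limit. I made the later descents slower.
- **Bystanders:** before and after pictures show the tape roll, marker and dropper bottle where they were. In the last check the detector missed the dropper and put the marker about 11 mm off its first reading. I trusted the pictures, since I touched none of them.

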